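# Clamp the file in the binding jig

### The arm

A 6-joint arm with a two-finger parallel gripper is mounted at the origin on the work surface. World frame = base frame: x ahead of the robot, y to its left, z up, the work surface at z = 0. Lengths are in m, angles in rad, forces in N, time in s.
With the tool pointing down it reaches from about 0.4 to 0.825 m from the base axis. Payload 7 kg.
Tool frame: the origin (TCP) lies between the finger pads; the fingertips stand 8 mm ahead of it and the grasp point (between the pads) lies 11 mm behind it (arm.finger_overhang is the distance from the TCP to the fingertips, in m); z points along the fingers, y is the line along which they close (so a half turn about z gives the same grasp; the last joint's range is limited). The gripper opens to 88 mm and grips with 3 to 60 N. Pads are 19 mm wide; open, the fingers measure 130 mm over their backs; the gripper's body (78 mm by 193 mm) begins 47 mm behind the grasp point.
Start: joints at [-0.825, 0.359, 0.012, 0, -1.224, -0.288], TCP at [0.298, -0.605, 0.235] pointing down, gripper open.
Joint ranges: [-3.07, 3.07], [-1.43, 2.12], [-1.02, 1.25], [-3.03, 1.67], [-3.05, -0], [-3.03, 3.03]. Speed limits (rad/s): [2.39, 2.39, 3.01, 3.14, 3.14, 3.14].

### API

Orientations are given as [roll, pitch, yaw] about the fixed x, y, z axes, in that order (R = Rz(yaw) Ry(pitch) Rx(roll)).
In Python, from station import arm gives the robot as it stands.
- The arm moves only by the tool move_arm, never from a script. Its argument "rows" is text: rows parted by semicolons, each of 7 numbers parted by spaces: the turn, a rotation vector about the tool's x, y, z in degrees, then the shift along the tool's x, y, z in m, then the finger opening in m, from 0 to 0.0876. A call has 1 to 8 rows; each row shifts and turns the commanded pose from where the row before left it, along the tool's axes as they then stand; what a row does not reach is not made up. A row lasts 1/8 s, in which the tool goes at most 62.5 mm and 10.7 degrees, less where a joint would pass 70% of its speed; a pose out of reach is approached as far as the arm can. A call is refused whole if a number of a shift passes 0.0625 or a number of a turn 10.7, either way. A call with a gripper value outside its range is refused whole. The fingers move at their own pace and stop on an object; "squeeze" is the grip in N (left out, the last holds). Time passes only in rows, so rows that do not move let the fingers close. It gives the time, the measured TCP pose, the force, the opening and the grip force at its end, in the units of the state.
- arm.get_state(): the state, without advancing time (a new reading comes with each control period).
- arm.grab_frame(name): name is "side" or "top"; returns (picture, depth): 480x640x3 uint8, blue, green, red; 480x640 float32, m along the optical axis (not along the pixel's ray), 0 where there is no reading.
- arm.camera_model(name): a dict with "mtx" (3x3 intrinsics, pixels), "k1" (the pictures are not rectified: a ray, as slopes to the right and down, at radius r is drawn at 1 + k1 r^2 times it, then the intrinsics apply), "camera_from_world" (4x4, takes a point from world to camera coordinates). Camera axes: x right, y down, z forward; pixel columns grow to the right and rows downward; lengths in m; the calibration is good to about 2 mm. A picture is of the moment at which its call begins. camera_model takes no time and is no camera call.
- arm.job_done(): hands the job in; it is judged then, once.
The state is a dict: "t": time; "q": joint angles; "qd": joint speeds; "joint_efforts": joint torques, N m; "eef_pos": TCP position; "ee_rot": TCP orientation; "force": force on the tool from outside, world axes, zero at the start; "moment": the same for the moment, N m; "width": finger opening in m; "gripper_force": force on a finger pad.
Only numpy, scipy, OpenCV 4.12 (cv2) and the standard library are available. Lean on these libraries where they do the work, as an engineer would, in place of code of your own. Each camera call takes 0.05 s, during which the arm holds its last target. There are 200 camera calls.

### The job

The file in the binding jig is ready to be clamped: take the aluminium pressure plate whose two holes fit the jig's studs (the shorter one), lay it over the studs and feel it about until both holes drop over them and it lies flat on the file; set it down, do not let it fall. Then swing the jig's latch all the way round over the end of the plate and let go. Leave the longer plate and the other things on the desk where they are.

Things in the scene. Friction and masses are not known exactly. Their poses are not given: they have to be found in the camera images.
- plate: Shorter pressure plate, plain aluminium, loose, 0.15-0.3 kg: flat bar 160 long (y), 44 wide (x), 8 mm thick; two through holes 13 mm in diameter on its long centre line, 40 mm either side of the middle; on top in the middle an upright grip rib 50 long (y), 12 wide (x), 34 mm high above the bar. Origin: centre of the underside, z up. Starts flat on the desk, rib up. Same either way round.
- long_plate: The other pressure plate, not wanted here: same width, thickness and rib, but 200 mm long with its holes 120 mm apart. Origin and axes as for the shorter plate. It lies on the desk near the shorter one; which of the two lies nearer the robot varies.
- jig: Fixed binding jig: plywood base 190 (x) x 270 (y) x 12 mm with an A5 file (148 x 210, 30 thick, rigid, buff) centred on it; file top 42 mm above the desk. Origin: centre of the base's underside, z up. Two upright steel studs, 10 mm in diameter, tapered tips, stand 14 mm above the file's top, so a plate riding on the tips is 14 mm too high. Swing latch at the +y end; small stop at +x.
- stud_mid (a point): On the file's top face, midway between the two studs; axes as the jig (y along the line of the studs, z up). The seated plate's origin lies here, with its y axis along this y, either way round.
- stud_a (a point): Tip of the stud nearer the latch (+y).
- stud_b (a point): Tip of the other stud (-y).
- latch (a joint): Swing latch angle, rad. 0: open, arm along the jig's -x, off the file; grows anticlockwise seen from above to the stop at 1.57, arm along the jig's -y over the plate's end. Stays where left; 1 to 2 N at the knob moves it. Starts at 0 to 0.5. Steel arm 62 long, 18 wide, 8 mm thick; underside 11 mm above the file, so it passes over a seated plate (3 mm to spare) but not one on the stud tips.
- latch_pivot (a point): On the latch's pivot axis at the arm's underside, 119 mm from stud_mid along the jig's +y, 53 mm above the desk.
- latch_knob (a point): Top of the latch's upright round black knob, 16 mm in diameter and 34 mm tall above the arm's top face (its top 95 mm above the desk), 52 mm from the pivot along the arm.
- tape_roll: Bystander: roll of clear tape lying flat, 70 mm across, 24 mm high. Origin: centre of the underside.
- stapler: Bystander: black stapler, 150 x 36 x 46 mm. Origin: centre of the underside.
- glue_stick: Bystander: white glue stick standing, 28 mm across, 88 mm high. Origin: centre of the underside.
- stamp: Bystander: wooden hand stamp standing, 48 mm across, 72 mm high. Origin: centre of the underside.
- pen_cup: Bystander: dark metal cup of pens, 72 mm across, 90 mm high, pens to 145 mm. Origin: centre of the underside.
- clip_box: Bystander: cardboard box of clips, 70 x 50 x 22 mm. Origin: centre of the underside.
Mind the look-alikes: they are no part of the job. Leave any blue or purple look-alike of the plate alone.

How it is judged:
On the way, in this order (a step that is already met when the one before it is completed fails the run):
1. the shorter plate lies flat on the file with both studs through its holes, the latch not yet over it (horizontal distance between plate and stud_mid below 0.005 m and z of plate in the frame of stud_mid between -0.003 and 0.003 m and angle between the y axis of plate and the y axis of stud_mid, either way round below 0.09 rad and angle between plate's own z axis and vertical below 0.05 rad and value of joint latch below 1 rad), for 0.2 s.
2. the latch is swung round over the end of the plate (value of joint latch above 1.4 rad), for 0.2 s.
At the end, for the whole second after the job is handed in: The shorter plate lies at rest flat on the file (within 3 mm of height, tilt under 0.05 rad) over both studs (middle within 5 mm, line within 0.09 rad), and the latch is swung over its end (beyond 1.4 of 1.57 rad) (horizontal distance between plate and stud_mid below 0.005 m and z of plate in the frame of stud_mid between -0.003 and 0.003 m and angle between the y axis of plate and the y axis of stud_mid, either way round below 0.09 rad and angle between plate's own z axis and vertical below 0.05 rad and linear speed of plate below 0.02 m/s and value of joint latch above 1.4 rad); the robot touches nothing.
It fails at once if the shorter plate falls or is thrown (faster than 0.7 m/s while not held) (linear speed of plate above 0.7 m/s and contact force between the fingers and plate below 0.5 N).
It fails at once if the longer plate or another bystander is moved by more than 30 mm or knocked over (distance of any of long_plate, tape_roll, stapler, glue_stick, stamp, pen_cup, clip_box from where it was at the start of the episode above 0.03 m or angle between any of glue_stick, stamp, pen_cup's own z axis and vertical above 0.7 rad).
It also fails if it takes over 51 s, if anything falls off the work surface, if the arm or the gripper's body presses on something with over 40 N, if the wrist force passes 120 N, or if a joint passes its speed limit or range.

## Working session

There is one attempt and no reset: what is moved stays moved. The work goes in short steps, Python scripts to look and compute and a tool call to move; the robot and the scene stay as the last step left them, time stands still between calls to the robot, and variables do not carry over. Pictures are saved under pics/ and viewed, at most 10 in all, crops included, and the job is handed in when it is done.

Besides the shell and the picture viewer there is one more tool, called after "Request:" in YAML: its name, and indented under it one key for each argument. move_arm: Moves the arm, as the interface text tells. Its arguments: {"type":"object","properties":{"rows":{"type":"string"},"squeeze":{"type":"number"}},"required":["rows"]}

```bash
ls; mkdir -p pics
python3 - <<'E'
from station import arm
import cv2,numpy as np
for n in("top","side"):
    p,d=arm.grab_frame(n); cv2.imwrite(f"pics/{n}0.png",p); np.savez(f"{n}0.npz",p=p,d=d)
    m=arm.camera_model(n); print(n,m)
print(arm.get_state(),arm.finger_overhang)
E
```

```text
pics
top {'mtx': array([[521.64242161,   0.        , 319.96540602],
       [  0.        , 521.64242161, 235.83440684],
       [  0.        ,   0.        ,   1.        ]]), 'k1': -0.044055603461364154, 'camera_from_world': array([[-0.02576256, -0.99966522,  0.00239694, -0.03301911],
       [-0.99519962,  0.02542088, -0.09450659,  0.53828991],
       [ 0.09441402, -0.00482017, -0.99552135,  1.60273645],
       [ 0.        ,  0.        ,  0.        ,  1.        ]])}
side {'mtx': array([[479.87307695,   0.        , 312.45364158],
       [  0.        , 479.87307695, 227.07096067],
       [  0.        ,   0.        ,   1.        ]]), 'k1': 0.02736438244052419, 'camera_from_world': array([[-0.99874903, -0.04981815,  0.00430472,  0.56409498],
       [-0.04189053,  0.78658379, -0.61606098,  0.10147376],
       [ 0.027305  , -0.61547063, -0.7876867 ,  1.39134605],
       [ 0.        ,  0.        ,  0.        ,  1.        ]])}
{'t': 0.1, 'q': array([-8.24889650e-01,  3.59320338e-01,  1.11745098e-02, -3.06532726e-04,
       -1.22410943e+00, -2.88109555e-01]), 'qd': array([-0.0011416 , -0.00101283,  0.00206928, -0.0002559 , -0.00088822,
        0.00113639]), 'joint_efforts': array([ 3.07735654e-04, -5.84165096e+01,  2.93753654e+01,  7.01556087e+00,
        1.01824582e-02, -5.66082656e-05]), 'eef_pos': array([ 0.29813103, -0.60512741,  0.23372391]), 'ee_rot': array([ 3.14011197e+00, -1.38278116e-04, -2.68389979e+00]), 'force': array([-0.01928335, -0.18153905,  0.43375395]), 'moment': array([-0.02383607,  0.00740422,  0.01805187]), 'gripper_force': 0.0, 'width': 0.08763280412532178} 0.008
```

View pics/top0.png

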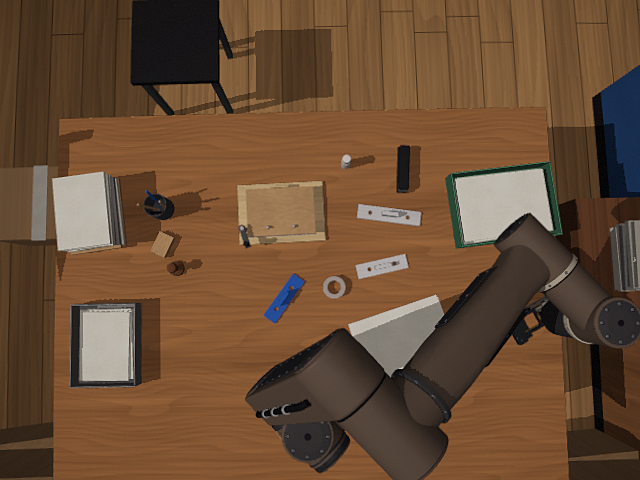

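View pics/side0.png

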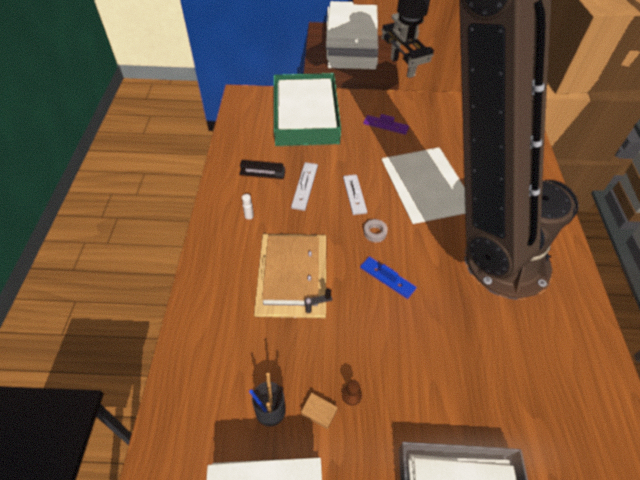

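Top view: candidates for the plate are the grey bar at top (382,266), about 52 px long; the grey bar at (390,215), about 64 px long (long_plate); the blue look-alike at (285,298); and the purple one at side (386,124). By the description I choose (382,266). The jig is at (282,212), with studs near (269,227) and (294,227) and the latch near (243,235). Next is a close crop and measurement.

```bash
cat > h.py <<'E'
import numpy as np,cv2
from station import arm
def cam(n):
    m=arm.camera_model(n); return m["mtx"],m["k1"],np.array(m["camera_from_world"])
def rays(n,uv):
    K,k1,T=cam(n); uv=np.asarray(uv,float).reshape(-1,1,2)
    s=cv2.undistortPoints(uv,K,np.array([k1,0,0,0,0.]))[:,0]
    return np.c_[s,np.ones(len(s))],T
def at_z(n,uv,z):
    r,T=rays(n,uv); R,t=T[:3,:3],T[:3,3]; c=-R.T@t; w=r@R
    z=np.broadcast_to(z,len(w)); return c+w*((z-c[2])/w[:,2])[:,None]
def cloud(n,d):
    v,u=np.mgrid[:480,:640]; r,T=rays(n,np.c_[u.ravel(),v.ravel()])
    return ((r*d.reshape(-1,1)-T[:3,3])@T[:3,:3]).reshape(480,640,3)
def px(n,P):
    K,k1,T=cam(n); P=np.asarray(P,float).reshape(-1,3)
    return cv2.projectPoints(P,cv2.Rodrigues(T[:3,:3])[0],T[:3,3],K,np.array([k1,0,0,0,0.]))[0][:,0]
E
python3 - <<'E'
from h import *
for n in("top","side"):
    f=np.load(f"{n}0.npz");p,d=f["p"],f["d"];X=cloud(n,d)
    hsv=cv2.cvtColor(p,cv2.COLOR_BGR2HSV)
    m=((hsv[...,1]<60)&(hsv[...,2]>110)&(X[...,2]>-.01)&(X[...,2]<.06)&(X[...,0]>.35)&(X[...,0]<.8)&(abs(X[...,1])<.45)).astype(np.uint8)
    k,l,s,c=cv2.connectedComponentsWithStats(m)
    for i in range(1,k):
        if s[i,4]>60:
            v,u=np.where(l==i);q=at_z(n,np.c_[u,v],.008)[:,:2].astype(np.float32)
            r=cv2.minAreaRect(q);print(n,s[i],c[i].round(1),np.round(r[0],4),np.round(r[1],4),round(r[2],1),X[v,u,2].mean().round(4))
    # table & file height
    T=X[...,2]
    u=(282,205) if n=="top" else (293,270)
    print("file z",np.median(T[u[1]-5:u[1]+5,u[0]-5:u[0]+5]))
p=np.load("top0.npz")["p"];cv2.imwrite("pics/c1.png",cv2.resize(p[170:300,225:435],None,fx=3.8,fy=3.8,interpolation=cv2.INTER_CUBIC))
p=np.load("side0.npz")["p"];cv2.imwrite("pics/c2.png",cv2.resize(p[220:325,245:395],None,fx=5,fy=5,interpolation=cv2.INTER_CUBIC))
E
```

```text
top [357 204  64  22 876] [388.4 214.6] [ 0.6013 -0.2663] [0.2018 0.0465] 81.4 0.0112
top [355 254  54  25 716] [381.3 266.1] [ 0.4387 -0.238 ] [0.0454 0.1622] 11.3 0.0119
top [323 276  23  21 233] [333.9 285.9] [ 0.3812 -0.0863] [0.0613 0.0694] 3.2 0.0233
file z 0.043381165589467835
side [291 163  27  47 656] [304.1 186. ] [ 0.6046 -0.2648] [0.2067 0.0466] 81.3 0.0106
side [246 169  29   5  80] [259.8 170.8] [ 0.7566 -0.3212] [0.0129 0.0953] 85.6 0.0281
side [343 175  24  40 550] [354.6 194.4] [ 0.4418 -0.2364] [0.0459 0.1677] 11.4 0.0117
side [243 204  10  15  98] [248.2 211.8] [ 0.7719 -0.1437] [0.0257 0.0563] 16.4 0.0331
side [364 220  23  21 303] [374.9 229.9] [ 0.3801 -0.0919] [0.0665 0.0764] 3.1 0.0209
side [263 300  42   5 190] [282.5 302.2] [0.6349 0.1686] [0.1111 0.0122] 3.0 0.0255
file z 0.04164084756950094
```

View pics/c1.png

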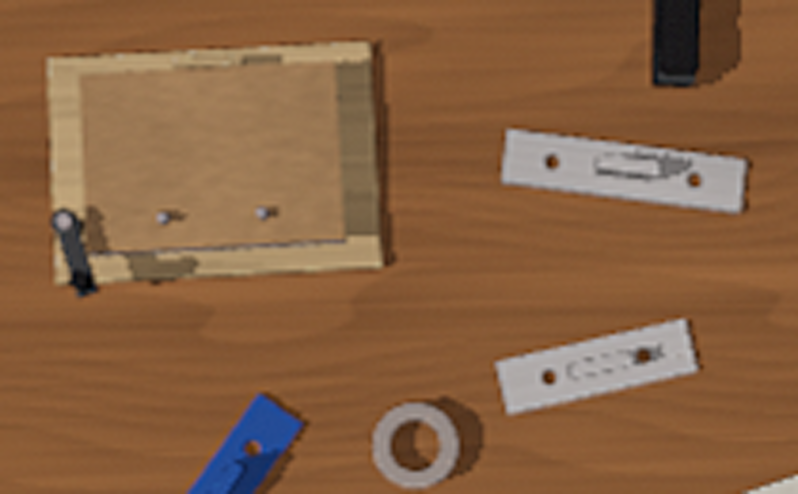

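View pics/c2.png

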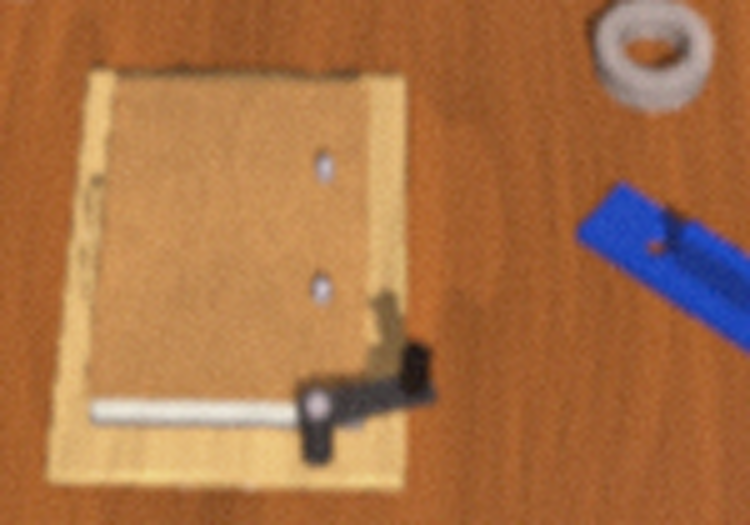

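The crop confirms the choice: the plate at top (381,266) is about 162 mm long and the other is about 202 mm. Studs are at crop (163,217) and (262,213), with the latch pivot at (63,221). Now I measure the studs and latch in both views.

```bash
cat >> h.py <<'E'
from scipy.spatial.transform import Rotation as Rn
def togo(x,y,z,yawdeg):
    s=arm.get_state(); R=Rn.from_euler("xyz",s["ee_rot"]); 
    G=Rn.from_euler("xyz",[np.pi,0,np.radians(yawdeg)])
    print("t",round(s["t"],2),"pos",s["eef_pos"].round(4),"rpy",np.degrees(s["ee_rot"]).round(2),"F",s["force"].round(1),"M",s["moment"].round(2),"w",round(s["width"],4),"g",round(s["gripper_force"],1))
    D=np.array([x,y,z])-s["eef_pos"]
    print("turn deg",np.degrees((R.inv()*G).as_rotvec()).round(2),"shift tool now",R.inv().apply(D).round(4),"shift tool goal",G.inv().apply(D).round(4))
E
python3 - <<'E'
from h import *
S={}
for n,rois in(("top",[(262,221,275,233),(288,220,301,232)]),("side",[(304,247,315,260),(304,271,315,285)])):
    p=np.load(f"{n}0.npz")["p"].astype(float)
    for k,(a,b,c,d) in zip("ab" if n=="top" else "ba",rois):
        w=p[b:d,a:c]; s=w[...,0]-0.55*w[...,2]; s-=np.median(s); s=np.clip(s-.3*s.max(),0,None)
        v,u=np.mgrid[b:d,a:c]; uv=np.array([(u*s).sum(),(v*s).sum()])/s.sum()
        S[n,k]=uv; print(n,k,uv.round(2),s.max(),at_z(n,[uv],.049)[0].round(4),at_z(n,[uv],.056)[0].round(4))
for k in "ab":
    A=[];B=[]
    for n in("top","side"):
        r,T=rays(n,[S[n,k]]);c=-T[:3,:3].T@T[:3,3];w=(r@T[:3,:3])[0];w/=np.linalg.norm(w)
        M=np.eye(3)-np.outer(w,w);A.append(M);B.append(M@c)
    X=np.linalg.lstsq(np.vstack(A),np.hstack(B),rcond=None)[0];print(k,X.round(4))
piv_t=at_z("top",[((63.5)/3.8-.5+225,221.5/3.8-.5+170)],.064);piv_s=at_z("side",[(317.5/5-.5+245,404/5-.5+220)],.064)
kt=at_z("top",[(85.5/3.8-.5+225,288/3.8-.5+170)],.095);ks=at_z("side",[(416/5-.5+245,348/5-.5+220)],.095)
print(piv_t.round(4),piv_s.round(4),kt.round(4),ks.round(4))
togo(.4402,-.2372,.12,-78.7)
E
```

```text
top a [267.19 226.84] 53.69 [0.567  0.1152 0.049 ] [0.5662 0.1145 0.056 ]
top b [293.25 225.51] 50.470000000000006 [0.5691 0.0348 0.049 ] [0.5683 0.0345 0.056 ]
side b [309.56 253.24] 67.58500000000001 [0.5715 0.0332 0.049 ] [0.5712 0.0381 0.056 ]
side a [308.9  277.59] 73.815 [0.569  0.1134 0.049 ] [0.5687 0.1178 0.056 ]
a [0.5678 0.1149 0.051 ]
b [0.5702 0.0346 0.0506]
[[0.5644 0.1932 0.064 ]] [[0.567  0.1915 0.064 ]] [[0.5079 0.1719 0.095 ]] [[0.5176 0.1739 0.095 ]]
t 0.1 pos [ 0.2981 -0.6051  0.2337] rpy [ 1.7992e+02 -1.0000e-02 -1.5378e+02] F [-0.  -0.2  0.4] M [-0.02  0.01  0.02] w 0.0876 g 0.0
turn deg [ 8.000e-02  5.000e-02 -7.508e+01] shift tool now [-0.29    0.2671  0.1141] shift tool goal [-0.333  -0.2114  0.1137]
```

Measured: stud_mid is (0.569, 0.074), jig yaw is about 1.6°, stud spacing is 80.3 mm (given as 80), and the pivot agrees. The plate is at (0.440, -0.237), yaw 11.3°.

Request:
move_arm:
  rows: "0 0 0 -0.041 0.038 0 0.06;0 0 0 -0.041 0.038 0 0.06;0 0 0 -0.042 0.038 0 0.06;0 0 0 -0.042 0.038 0 0.06;0 0 0 -0.042 0.038 0 0.06;0 0 0 -0.041 0.038 0 0.06;0 0 0 -0.041 0.039 0 0.06"

```text
t: 0.98
eef_pos: [0.4407, -0.236, 0.2345]
ee_rot: [3.142, 0.0, -2.684]
force: [1.1, -0.7, -0.2]
width: 0.0601
gripper_force: 0.0
```

Request:
move_arm:
  rows: "0 0 -10.7 0 0 0 0.06;0 0 -10.7 0 0 0 0.06;0 0 -10.7 0 0 0 0.06;0 0 -10.7 0 0 0 0.06;0 0 -10.7 0 0 0 0.06;0 0 -10.7 0 0 0 0.06;0 0 -10.7 0 0 0 0.06;0 0 0 0 0 0.05 0.06"

```text
t: 1.98
eef_pos: [0.4431, -0.2384, 0.187]
ee_rot: [-3.135, -0.003, -1.373]
force: [0.5, -0.4, -1.1]
width: 0.0601
gripper_force: 0.0
```

```bash
python3 -c "
from h import *
togo(.4402,-.2372,.022,-78.7)"
```

```text
t 1.98 pos [ 0.4431 -0.2384  0.187 ] rpy [-179.61   -0.18  -78.67] F [ 0.5 -0.4 -1.1] M [ 0.03  0.04 -0.02] w 0.0601 g 0.0
turn deg [-0.39 -0.18  0.03] shift tool now [-0.0022  0.0037  0.1649] shift tool goal [-0.0017  0.0026  0.165 ]
```

Request:
move_arm:
  rows: "0 0 0 0 0 0.06 0.06;0 0 0 0 0 0.05 0.06;0 0 0 0 0 0.02 0.06;0 0 0 0 0 0 0.06"

```text
t: 2.48
eef_pos: [0.439, -0.2376, 0.0529]
ee_rot: [3.138, 0.001, -1.377]
force: [-0.2, -0.0, -0.0]
width: 0.0596
gripper_force: 0.0
```

```bash
python3 -c "
from h import *
togo(.4402,-.2372,.022,-78.7)
p,d=arm.grab_frame('top');X=cloud('top',d)
cv2.imwrite('pics/c3.png',np.hstack([cv2.resize(p[235:295,345:425],None,fx=5,fy=5,interpolation=2),cv2.resize(arm.grab_frame('side')[0][150:230,310:390],(300,300),interpolation=2)]))"
```

```text
t 2.48 pos [ 0.439  -0.2376  0.0529] rpy [ 1.7977e+02  8.0000e-02 -7.8880e+01] F [-0.2 -0.  -0. ] M [ 0.02  0.12 -0.02] w 0.0596 g 0.0
turn deg [ 0.23  0.08 -0.18] shift tool now [-0.0001 -0.0014  0.0309] shift tool goal [-0.0002 -0.0012  0.0309]
```

View pics/c3.png

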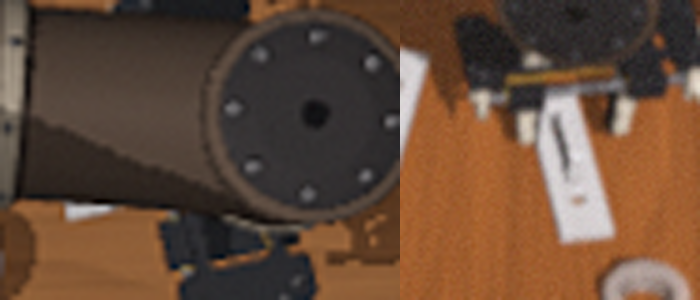

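The left half shows the arm hiding the plate. In the right half the fingers straddle the plate across the rib (rib at crop (560,145)). I descend and grip.

Request:
move_arm:
  rows: "0 0 0 0 0 0.015 0.06;0 0 0 0 0 0.015 0.06;0 0 0 0 0 0 0.04;0 0 0 0 0 0 0.01;0 0 0 0 0 0 0.005;0 0 0 0 0 0 0.005;0 0 0 0 0 0 0.005"
  squeeze: 20

```text
t: 3.45
eef_pos: [0.4406, -0.2378, 0.0248]
ee_rot: [-3.141, -0.0, -1.377]
force: [-0.1, -1.0, -0.4]
width: 0.0157
gripper_force: 0.0
```

Request:
move_arm:
  rows: "0 0 0 0 0 0 0.005;0 0 0 0 0 0 0.005;0 0 0 0 0 0 0.005"
  squeeze: 35

```text
t: 3.82
eef_pos: [0.4404, -0.2378, 0.0247]
ee_rot: [3.141, -0.0, -1.376]
force: [-0.9, -0.1, 5.6]
width: 0.0115
gripper_force: 35.0
```

Request:
move_arm:
  rows: "0 0 0 0 0 -0.01 0.005;0 0 0 0 0 -0.03 0.005;0 0 0 0 0 -0.04 0.005;0 0 5 0 0 -0.03 0.005;0 0 4.6 0 0 0 0.005;0 0 0 0 0 0 0.005"

```text
t: 4.58
eef_pos: [0.4403, -0.2377, 0.135]
ee_rot: [-3.141, 0.0, -1.544]
force: [-0.1, 0.2, -2.9]
width: 0.012
gripper_force: 35.0
```

```bash
python3 -c "
from h import *
togo(.569,.0743,.13,-88.4)"
```

```text
t 4.58 pos [ 0.4403 -0.2377  0.135 ] rpy [-1.7996e+02  1.0000e-02 -8.8460e+01] F [-0.1  0.2 -2.9] M [ 0.01  0.19 -0.03] w 0.012 g 35.0
turn deg [-0.04  0.01 -0.06] shift tool now [-0.3084 -0.137   0.0052] shift tool goal [-0.3083 -0.1374  0.005 ]
```

Request:
move_arm:
  rows: "0 0 0 -0.02 -0.009 0 0.005;0 0 0 -0.045 -0.02 0 0.005;0 0 0 -0.055 -0.024 0 0.005;0 0 0 -0.055 -0.025 0 0.005;0 0 0 -0.055 -0.025 0 0.005;0 0 0 -0.045 -0.02 0 0.005;0 0 0 -0.025 -0.011 0 0.005;0 0 0 -0.008 -0.003 0 0.005"

```text
t: 5.58
eef_pos: [0.5692, 0.0748, 0.1338]
ee_rot: [3.14, -0.001, -1.542]
force: [-0.3, -0.2, -2.3]
width: 0.0118
gripper_force: 35.0
```

Request:
move_arm:
  rows: "0 0 0 0 0 0.02 0.005;0 0 0 0 0 0 0.005;0 0 0 0 0 0 0.005"

```text
t: 5.95
eef_pos: [0.5691, 0.0729, 0.115]
ee_rot: [3.142, -0.0, -1.545]
force: [0.5, -0.3, -1.7]
width: 0.0119
gripper_force: 35.0
```

Run:
```python
from h import *
togo(.569,.0743,.085,-88.4)
for n in("side","top"):
    p,d=arm.grab_frame(n); np.savez(f"{n}1.npz",p=p,d=d)
p=np.load("side1.npz")["p"]; q=np.load("top1.npz")["p"]
cv2.imwrite("pics/c4.png",np.hstack([cv2.resize(p[210:310,255:355],(400,400),interpolation=2),cv2.resize(q[175:275,225:325],(400,400),interpolation=2)]))
```

```text
t 5.95 pos [0.5691 0.0729 0.115 ] rpy [ 1.80e+02 -2.00e-02 -8.85e+01] F [ 0.5 -0.3 -1.7] M [-0.01  0.06  0.  ] w 0.0119 g 35.0
turn deg [ 0.   -0.02 -0.1 ] shift tool now [-0.0014  0.0001  0.03  ] shift tool goal [-0.0014  0.0001  0.03  ]
```

View pics/c4.png

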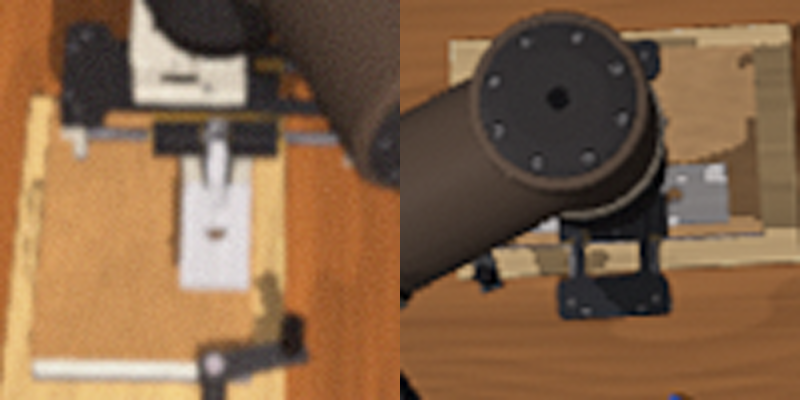

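The side half shows the plate's +y end with its hole at crop (216,233). The top half shows the other end with its hole at crop (275,195). The latch knob is at crop side (293,330). I use both holes to correct the in-hand offset.

Run:
```python
from h import *
z=.0983
for n in("side","top"):
    f=np.load(f"{n}1.npz");p,d=f["p"].astype(float),f["d"];X=cloud(n,d)
    # predicted hole & bar pixel under zero in-hand offset
    u=np.array([-.028,1,0]);o=np.array([.5691,.0729,z])
    s=1 if n=="side" else -1
    h=o+s*.04*u; e=o+s*.08*u; a=px(n,[h])[0]; b=px(n,[e])[0]
    print(n,"pred hole",a.round(2),"pred end",b.round(2))
    x0,y0=np.round(a).astype(int)-6; w=p[y0:y0+13,x0:x0+13].copy(); r=(w[...,2]-w[...,0])  # brown-ness through hole
    print(r.astype(int))
```

```text
side pred hole [309.26 267.42] pred end [308.86 280.48]
[[ 6  7  3  4  3  2  5  3  6  7  4  5  1]
 [ 1  3  5  3  5  6  5  5  7  6  8  1  4]
 [ 7  4  2  7  7  4  5  5  5  5  5  3  5]
 [ 5  3  5  5  4  5  6  3  6  5  5  7  5]
 [ 4  4  3  2  7  5  4  3  3  4  5  4  3]
 [ 3  5  8  6  8  9 11  7  3  2  2  5  5]
 [ 5  2  4  6 16 27 25 19  7  6  3  3  3]
 [ 3  6  6 14 28 41 45 30 14  7  7  5  4]
 [ 3  4  7  8 19 32 32 20  8  7  3  6  6]
 [ 6  3  8  6 12 13 11 10  4  8  5  5  3]
 [ 5  3  6  7  5  5  9  3  2  3  7  1  5]
 [ 6  3  4  7  5  6  3  5  6  6  5  4  5]
 [ 5  5  5  7  4  6  4  4  6  5  5  3  4]]
top pred hole [293.07 223.24] pred end [306.45 222.52]
[[18 18  7 -4  4  5  5  2  0  0  0  0  1]
 [19 14  0  0  2  5  5  5  4  4  4  3  4]
 [17  6 -2 -1  3  4  4  6  7  6  4  5  3]
 [10 -1  0  1  3  3  2  4  5  5  6  5  6]
 [ 1 -2 -2  2  1  5  9  4  2  4  5  5  4]
 [-1 -1  0  2 11 32 48 34 11  3  4  6  5]
 [ 1  1  0 -2 18 54 66 65 31  6  4  5  5]
 [ 2  1 -1 -5 21 43 30 35 21  5  4  5  6]
 [ 1  1 -1 -5 14 17  5  6  6  4  5  6  5]
 [ 1 -2 -2 -3  3  5  3  3  4  5  5  5  5]
 [-1 -2 -2 -4  1  3  4  5  6  4  5  4  5]
 [-1 -1 -1 -1  1  4  5  4  5  4  5  5  4]
 [-1 -2 -2 -2 -1  6  5  4  2  3  3  3  2]]
```

Run:
```python
from h import *
print("hole a side",at_z("side",[(308.6,268.1)],.0943),"stud a side",at_z("side",[(308.9,277.59)],.0505))
print("hole b top",at_z("top",[(293.4,223.2)],.0943),"stud b top",at_z("top",[(293.25,225.51)],.0505))
```

```text
hole a side [[0.56975308 0.11249358 0.0943    ]] stud a side [[0.56892742 0.11434553 0.0505    ]]
hole b top [[0.57078599 0.03210132 0.0943    ]] stud b top [[0.56892147 0.03471781 0.0505    ]]
```

Request:
move_arm:
  rows: "0 0 0 -0.0022 0.001 0.015 0.005;0 0 0 0 0 0.013 0.005;0 0 0 0 0 0 0.005;0 0 0 0 0 0.003 0.005;0 0 0 0 0 0.002 0.005;0 0 0 0 0 0.002 0.005;0 0 0 0 0 0 0.005"

```text
t: 6.92
eef_pos: [0.5681, 0.0759, 0.0795]
ee_rot: [3.142, 0.0, -1.544]
force: [-0.5, 0.6, -2.1]
width: 0.0116
gripper_force: 35.0
```

Request:
move_arm:
  rows: "0 0 0 0 0 0.002 0.005;0 0 0 0 0 0.002 0.005;0 0 0 0 0 0.002 0.005;0 0 0 0 0 0 0.005"

```text
t: 7.42
eef_pos: [0.5681, 0.0755, 0.0734]
ee_rot: [3.141, -0.001, -1.544]
force: [2.0, -4.4, -1.8]
width: 0.0118
gripper_force: 35.0
```

Request:
move_arm:
  rows: "0 0 0 0.0007 -0.0003 0.001 0.005;0 0 0 0 0 0.002 0.005;0 0 0 0 0 0.002 0.005;0 0 0 0 0 0.001 0.005;0 0 0 0 0 0 0.005"

```text
t: 8.05
eef_pos: [0.5683, 0.0753, 0.0673]
ee_rot: [3.141, 0.0, -1.544]
force: [0.4, -1.3, -2.6]
width: 0.0119
gripper_force: 35.0
```

Request:
move_arm:
  rows: "0 0 0 0 0 0.001 0.005;0 0 0 0 0 0.001 0.005;0 0 0 0 0 0 0.005;0 0 0 0 0 0 0.005"

```text
t: 8.55
eef_pos: [0.5684, 0.0753, 0.0667]
ee_rot: [-3.141, 0.0, -1.544]
force: [-3.7, -0.8, 9.0]
width: 0.0118
gripper_force: 35.0
```

The plate stops at z 0.0667, the seated height, with 9 N upward. I release it and rise.

Request:
move_arm:
  rows: "0 0 0 0 0 0 0.02;0 0 0 0 0 0 0.03;0 0 0 0 0 0 0.04;0 0 0 0 0 0 0.04;0 0 0 0 0 -0.02 0.04;0 0 0 0 0 -0.05 0.04;0 0 0 0 0 -0.05 0.04"

```text
t: 9.43
eef_pos: [0.5681, 0.0751, 0.1866]
ee_rot: [3.141, -0.001, -1.544]
force: [0.5, 0.4, -0.6]
width: 0.0401
gripper_force: 0.0
```

Request:
move_arm:
  rows: "0 0 0 0.06 0 -0.02 0.04;0 0 0 0.06 0 0 0.04;0 0 0 0.06 0 0 0.04;0 0 0 0.03 0 0 0.04;0 0 0 0 0 0 0.04"

```text
t: 10.05
eef_pos: [0.5737, -0.1361, 0.205]
ee_rot: [3.141, -0.0, -1.547]
force: [-1.2, 0.5, -0.6]
width: 0.0401
gripper_force: 0.0
```

Run:
```python
from h import *
for n in("side","top"):
    p,d=arm.grab_frame(n); np.savez(f"{n}2.npz",p=p,d=d)
p=np.load("side2.npz")["p"]; q=np.load("top2.npz")["p"]
cv2.imwrite("pics/c5.png",np.hstack([cv2.resize(p[225:325,255:355],(400,400),interpolation=2),cv2.resize(q[175:275,225:325],(400,400),interpolation=2)]))
for n in("side","top"):
    f=np.load(f"{n}2.npz");X=cloud(n,f["d"]);p=f["p"];hsv=cv2.cvtColor(p,cv2.COLOR_BGR2HSV)
    m=(abs(X[...,0]-.569)<.016)&(abs(X[...,1]-.0743)<.07)&(abs(X[...,1]-.0743)>.048)
    print(n,"bar z",np.median(X[m][:,2]),np.median(X[m&(X[...,1]>.0743)][:,2]),np.median(X[m&(X[...,1]<.0743)][:,2]))
```

```text
side bar z 0.5779937749849251 0.5741527701695708 0.6207795170268857
top bar z 0.6227697399582267 0.6095267076140788 0.6228139221664117
```

View pics/c5.png

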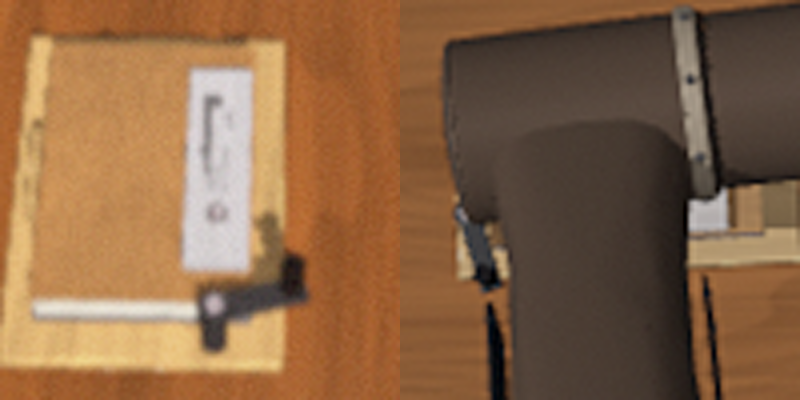

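The plate lies seated, with the stud showing in the hole at side crop (217,212). The latch is still about 20° open, with the knob at crop (293,265).

Run:
```python
from h import *
print(at_z("side",[(255+293/4-.4,225+259/4-.4)],.095), at_z("side",[(255+213/4-.4,225+303/4-.4)],.063))
togo(.5173,.1739,.135,-88.5)
```

```text
[[0.51722541 0.17465843 0.095     ]] [[0.56744247 0.1910596  0.063     ]]
t 10.15 pos [ 0.5739 -0.1342  0.2051] rpy [ 1.7998e+02  1.0000e-02 -8.8530e+01] F [ 0.3  0.2 -0.1] M [0.05 0.1  0.03] w 0.0402 g 0.0
turn deg [ 0.02  0.01 -0.03] shift tool now [-0.3094  0.0486  0.0702] shift tool goal [-0.3094  0.0485  0.0701]
```

Request:
move_arm:
  rows: "0 0 0 -0.05 0.008 0 0.036;0 0 0 -0.06 0.009 0 0.036;0 0 0 -0.06 0.009 0 0.036;0 0 0 -0.06 0.009 0 0.036;0 0 0 -0.05 0.008 0 0.036;0 0 0 -0.029 0.006 0.03 0.036;0 0 0 0 0 0.04 0.036;0 0 0 0 0 0 0.036"

```text
t: 11.15
eef_pos: [0.5144, 0.1738, 0.133]
ee_rot: [3.137, -0.003, -1.542]
force: [-0.2, -0.3, 0.3]
width: 0.0357
gripper_force: 0.0
```

Run:
```python
from h import *
togo(.5173,.1743,.076,-88.5)
p,d=arm.grab_frame("side")
cv2.imwrite("pics/c6.png",cv2.resize(p[200:320,255:375],(480,480),interpolation=2))
```

```text
t 11.15 pos [0.5144 0.1738 0.133 ] rpy [ 1.7972e+02 -1.7000e-01 -8.8350e+01] F [-0.2 -0.3  0.3] M [-0.08  0.1  -0.  ] w 0.0357 g 0.0
turn deg [ 0.28 -0.17  0.15] shift tool now [-0.0006 -0.0032  0.0569] shift tool goal [-0.0004 -0.0029  0.057 ]
```

View pics/c6.png

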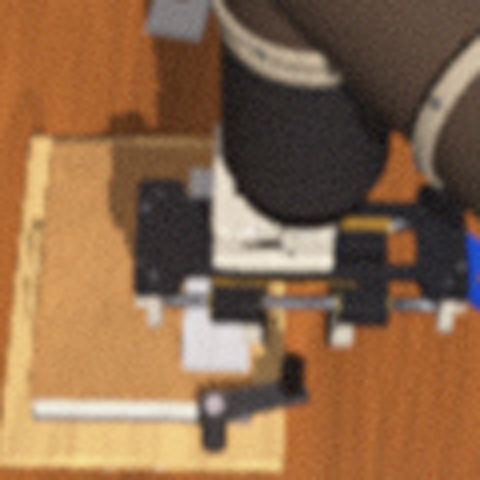

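The fingers (crop x about 250 and 340) straddle the knob at (292,365). I descend and grip lightly.

Request:
move_arm:
  rows: "0 0 0 0 0 0.03 0.036;0 0 0 0 0 0.022 0.036;0 0 0 0 0 0.005 0.036;0 0 0 0 0 0 0.03;0 0 0 0 0 0 0.02;0 0 0 0 0 0 0.01;0 0 0 0 0 0 0.008"
  squeeze: 12

```text
t: 12.08
eef_pos: [0.5157, 0.173, 0.079]
ee_rot: [3.14, -0.001, -1.544]
force: [-5.9, -1.2, 6.7]
width: 0.0154
gripper_force: 12.0
```

Request:
move_arm:
  rows: "0 0 0 0.0083 -0.0037 0 0.008;0 0 0 0.0075 -0.0052 0 0.008;0 0 0 0.0065 -0.0063 0 0.008;0 0 0 0.0053 -0.0074 0 0.008"

```text
t: 12.58
eef_pos: [0.5361, 0.1432, 0.0781]
ee_rot: [3.134, -0.005, -1.545]
force: [-10.7, -7.9, 7.6]
width: 0.0158
gripper_force: 12.0
```

Request:
move_arm:
  rows: "0 0 0 0.0039 -0.0082 0 0.008;0 0 0 0.0024 -0.0087 0 0.008;0 0 0 0 0 0 0.008"

```text
t: 12.95
eef_pos: [0.5556, 0.138, 0.078]
ee_rot: [3.137, -0.004, -1.545]
force: [-2.2, -8.5, 1.3]
width: 0.0157
gripper_force: 12.0
```

Request:
move_arm:
  rows: "0 0 0 0.002 -0.006 0 0.008;0 0 0 0.0005 -0.005 0 0.008;0 0 0 0 -0.002 0 0.008;0 0 0 0 0 0 0.008"

```text
t: 13.45
eef_pos: [0.5669, 0.1367, 0.078]
ee_rot: [3.135, -0.003, -1.545]
force: [-10.0, -3.0, 5.6]
width: 0.0156
gripper_force: 12.0
```

Request:
move_arm:
  rows: "0 0 0 0 -0.002 0 0.008;0 0 0 0 0 0 0.008"

```text
t: 13.7
eef_pos: [0.5671, 0.1366, 0.0778]
ee_rot: [3.132, -0.003, -1.545]
force: [-16.8, -0.3, 10.4]
width: 0.0155
gripper_force: 12.0
```

The force rises without movement, so the latch is at its stop. I ease off, open symmetrically and rise.

Request:
move_arm:
  rows: "0 0 0 0 0.002 0 0.014;0 0 0 0 0 0 0.03;0 0 0 0 0 0 0.036;0 0 0 0 0 0 0.036;0 0 0 0 0 -0.03 0.036;0 0 0 0 0 -0.05 0.036;0 0 0 0 0 -0.05 0.036"

```text
t: 14.58
eef_pos: [0.5703, 0.1386, 0.2098]
ee_rot: [3.142, -0.0, -1.544]
force: [0.9, 0.2, -0.3]
width: 0.0363
gripper_force: 0.0
```

Request:
move_arm:
  rows: "0 0 0 0.06 0 0 0.036;0 0 0 0.06 0 0 0.036;0 0 0 0.06 0 0 0.036;0 0 0 0.06 0 0 0.036;0 0 0 0.03 0 0 0.036;0 0 0 0 0 0 0.036"

```text
t: 15.32
eef_pos: [0.5774, -0.1334, 0.2083]
ee_rot: [-3.142, -0.0, -1.547]
force: [0.5, 0.1, -0.5]
width: 0.036
gripper_force: 0.0
```

Run:
```python
from h import *
p,d=arm.grab_frame("side")
togo(.57,-.13,.2,-88.5)
cv2.imwrite("pics/c7.png",cv2.resize(p[225:325,255:355],(500,500),interpolation=2))
```

```text
t 15.38 pos [ 0.5775 -0.1322  0.2083] rpy [-179.99    0.    -88.6 ] F [-0.4  0.4 -0. ] M [ 0.1   0.09 -0.  ] w 0.0358 g 0.0
turn deg [-0.01  0.   -0.1 ] shift tool now [-0.0024  0.0074  0.0083] shift tool goal [-0.0024  0.0074  0.0083]
```

View pics/c7.png

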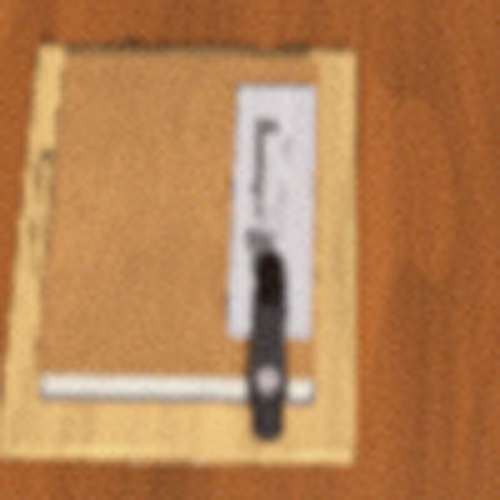

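The latch points straight along the plate: pivot at crop (267,378), knob at (270,270). It lies over the plate's end, the plate is flat, and the gripper is clear.

```bash
python3 -c "
from station import arm
print(arm.job_done())"
```

```text
the job is handed in; nothing more can be done
None
```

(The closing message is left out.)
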